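Close and lock the saw's junction box

TASK

Put the loose lid on the open junction box and press both ends down until it is fully home all round, flush on the rim. Then use the screwdriver from the wooden block to turn the box's slotted catch a quarter turn, so that its wing lies square over the edge of the lid, and stand the screwdriver back in its block. Leave the bottle, the tin and the wood offcut where they are.

Things in the scene. Friction and masses are not known exactly. Their poses are not given: they have to be found in the camera images.
- box: Fixed grey plastic junction box, open on top, 150 (x) by 100 (y) by 55 mm high, walls 5 mm; origin at the centre of its underside on the bench, z up. A boss on the -y side (box x within 16 mm, out to y = -87 mm, 61 mm high) carries the catch. Two cable glands stick out 21 mm on its +x end.
- clip_a (a joint): How far the white clip strip inside the box's +x end is pushed down, m: 0 to 0.001 at the start, 0.006 when level with the rim (lid home). Strip 8 by 60 mm across box x = 62 mm, its top 6 mm above the rim at 0. It slides down stiffly (about 8 N) and stays; a lid laid on rests on both strips until pressed.
- clip_b (a joint): The same for the clip strip at the box's -x end (box x = -62 mm).
- lid_grip (a point): Centre, half-way up, of the grip bar on the loose grey lid (160 g). Plate 150 (x) by 100 (y) by 5 mm; bar 84 (x) by 20 (y), 30 mm high, on its middle. This point is 15 mm above the plate's top, 30 mm above the underside of the tongue (108 by 84, 10 mm deep) that drops into the box with 3 mm play. Fits either way round. Starts flat on the bench; home at 75 mm height. x along bar, z up.
- lid_end_a (a point): Point on the top face of the lid's plate at its +x end, 62 mm from the middle, where to press (right over a clip strip once the lid is on the box); 60 mm above the bench when fully home.
- lid_end_b (a point): The same at the lid's -x end.
- catch (a joint): Angle of the steel catch on the box, rad, positive counter-clockwise from above. Near 0 (start, -0.25 to 0.25) its wing points along the box's +x, clear of the lid; at 1.57 along its +y, square over the lid's edge; stop at 1.62. Wing 10 mm wide, 28 mm long from the axis, underside 62 mm above the bench, so it passes only over a seated lid. Stiff (0.06 N m), stays where left.
- catch_slot (a point): On the catch's upright axis (70 mm to the -y side of the box's middle), at the top of its slotted steel head, 80 mm above the bench; x lies along the slot and the wing and turns with the catch. Slot 22 mm long, open at both ends, 10 mm deep; its lower 6 mm is 5 mm wide, above that the sides slope out to 13 mm.
- driver_grip (a point): Centre of the handle of a flat screwdriver (120 g) standing upright, blade down, in the wooden block. Wooden handle 30 (x) by 20 (y) by 70 mm high, on a black round collar 30 mm across, 5 mm thick, its underside 40 mm below this point. Steel shaft 8 mm thick; blade 14 mm wide along the handle's longer side (x), 2.4 mm thick. z up.
- driver_tip (a point): Middle of the screwdriver's blade tip: 100 mm below driver_grip, 60 mm below the collar's underside.
- stand: Fixed wooden block 60 by 60 by 70 mm high with an upright through hole 21 mm across in its middle, slightly chamfered; the screwdriver's collar rests on its top and it stands in any yaw. Origin at the centre of its underside.
- bottle: Origin at the centre of the underside of a white glue bottle, 60 mm across and 190 mm high, standing about 110 mm beyond the wooden block; bystander, not to be moved.
- tin: Origin at the centre of the underside of a steel tin, 66 mm across and 140 mm high, standing about 145 mm from the box's middle beyond its +x end; bystander, not to be moved.
- offcut: Wood offcut 40 by 100 by 30 mm high lying beyond the lid's +x end at the start, about 20 mm from it; origin at the centre of its underside; bystander, not to be moved.
Mind the look-alikes: they are no part of the job. Leave any purple or yellow look-alike of the box alone.

How it is judged (in metres and radians):
On the way, in this order (a step that is already met when the one before it is completed fails the run):
1. the lid is pressed fully home at both ends, before the catch is turned (z of lid_end_a in the frame of box between 0.056 and 0.0617 m and z of lid_end_b in the frame of box between 0.056 and 0.0617 m and horizontal distance between lid_grip and box below 0.009 m and angle between the x axis of lid_grip and the x axis of box, either way round below 0.1 rad and value of joint catch below 0.45 rad), for 0.2 s.
2. the catch is being turned with the screwdriver in its slot (value of joint catch above 0.7 rad and contact force between driver and box above 0.3 N).
3. the screwdriver has turned the catch a quarter turn (value of joint catch above 1.3 rad and contact force between driver and box above 0.3 N).
At the end, for the whole second after the job is handed in: Lid home: both ends within 1.7 mm of flush on the rim, centred within 9 mm, aligned within 0.1 rad; catch beyond 1.3 rad, wing over the lid edge; screwdriver upright (0.08 rad) in the block, within 8 mm of the hole axis, collar within 3.5 mm of the block; all released (z of lid_end_a in the frame of box between 0.056 and 0.0617 m and z of lid_end_b in the frame of box between 0.056 and 0.0617 m and horizontal distance between lid_grip and box below 0.009 m and angle between the x axis of lid_grip and the x axis of box, either way round below 0.1 rad and value of joint catch above 1.3 rad and horizontal distance between each of driver_grip, driver_tip and stand below 0.008 m and z of driver_grip in the frame of stand below 0.1135 m and angle between driver_grip's own z axis and vertical below 0.08 rad); the robot touches nothing.
It fails at once if the glue bottle is moved by more than 25 mm (distance of bottle from where it was at the start of the episode above 0.025 m).
It fails at once if the tin is moved by more than 25 mm (distance of tin from where it was at the start of the episode above 0.025 m).
It fails at once if the offcut is moved by more than 25 mm (distance of offcut from where it was at the start of the episode above 0.025 m).
It also fails if it takes over 72 s, if anything falls off the work surface, if the arm or the gripper's body presses on something with over 40 N, if the wrist force passes 120 N, or if a joint passes its speed limit or range.

ROBOT

A 6-joint arm with a two-finger parallel gripper is mounted at the origin on the work surface. World frame = base frame: x ahead of the robot, y to its left, z up, the work surface at z = 0. Lengths are in mm, angles in rad, forces in N, time in s.
With the tool pointing down it reaches from about 350 to 950 mm from the base axis. Payload 17.4 kg.
Tool frame: the origin (TCP) lies on the mounting face of the last link; the fingertips stand 186 mm ahead of it and the grasp point (between the pads) lies 167 mm ahead of it; z points along the fingers, y is the line along which they close (so a half turn about z gives the same grasp; the last joint's range is limited). The gripper opens to 93 mm and grips with 3 to 60 N. Pads are 15 mm wide; open, the fingers measure 128 mm over their backs; the gripper's body (75 mm by 188 mm) begins 65 mm behind the grasp point.
Start: joints at [-1.24, 0.116, 1.442, -0, 1.584, -0.038], TCP at [243.327, -629.624, 404.746] pointing down, gripper open.
Joint ranges: [-2.83, 2.83], [-0.83, 2.19], [0.07, 2.5], [-1.14, 4.28], [0.01, 3], [-2.97, 2.97]. Speed limits (rad/s): [1.89, 1.89, 2.22, 3.14, 3.14, 3.14].

INTERFACE

Orientations are given as a rotation vector (axis times angle).
In Python, from workcell import manip gives the robot as it stands.
- The arm moves only by the tool play_rows, never from a script. Its argument "series" is one flat list of numbers, 6 for each row, row after row: the shift along the tool's x, y, z in mm, then the turn, a rotation vector about the tool's x, y, z in rad. A call has 1 to 20 rows; each row shifts and turns the commanded pose from where the row before left it, along the tool's axes as they then stand; what a row does not reach is not made up. A row lasts 1/8 s, in which the tool goes at most 62.5 mm and 10.7 degrees, less where a joint would pass 70% of its speed; a pose out of reach is approached as far as the arm can. A call is refused whole if a number of a shift passes 62.5 or a number of a turn 0.188, either way. A call with a gripper value outside its range is refused whole. "fingers" is the finger opening in mm, from 0 to 93, set as the call begins (left out, the last holds). The fingers move at their own pace and stop on an object; the grip force is fixed at half the most. Time passes only in rows, so rows that do not move let the fingers close. It gives the time, the measured TCP pose, the force, the opening and the grip force at its end, in the units of the state.
- manip.observe(): the state, without advancing time (a new reading comes with each control period).
- manip.grab_frame(name): name is "scene" or "side" or "wrist"; returns the picture (420x560x3 uint8, red, green, blue); there is no depth.
- manip.camera_model(name): a dict with "fx", "fy", "cx", "cy" (pixels), "world_from_camera" (4x4, takes a point from camera to world coordinates); the wrist camera has in their place "T_tool_cam" (4x4, takes a point from camera to tool coordinates, whose origin is the TCP and whose axes are the flange's). Camera axes: x right, y down, z forward; pixel columns grow to the right and rows downward; lengths in mm; the calibration is good to about 2 mm. A picture is of the moment at which its call begins: read the wrist's pose just before it. camera_model takes no time and is no camera call.
- manip.sign_off(): hands the job in; it is judged then, once.
The state is a dict: "time_s": time; "joint_pos": joint angles; "qd": joint speeds; "joint_efforts": joint torques, N m; "ee_pos": TCP position; "tool_rot": TCP orientation; "ft_force": force on the tool from outside, world axes, zero at the start; "moment": the same for the moment, N m; "finger_gap": opening from 0.0 (shut) to 1.0 (fully open); "finger_force": force on a finger pad.
Only numpy, scipy, OpenCV 4.12 (cv2) and the standard library are available. Lean on these libraries where they do the work, as an engineer would, in place of code of your own. Each camera call takes 0.05 s, during which the arm holds its last target. There are 200 camera calls.

## Working session

There is one attempt and no reset: what is moved stays moved. The work goes in short steps, Python scripts to look and compute and a tool call to move; the robot and the scene stay as the last step left them, time stands still between calls to the robot, and variables do not carry over. Pictures are saved under pics/ and viewed, at most 13 in all, crops included, and the job is handed in when it is done.

Besides the shell and the picture viewer there is one more tool, called after "Call:" as name(argument=value, ...), one argument or row to a line, values as JSON. play_rows: Moves the arm, as the interface text tells. Its arguments: {"type":"object","properties":{"series":{"type":"array","items":{"type":"number"}},"fingers":{"type":"number"}},"required":["series"]}

```bash
mkdir -p pics; cat > h.py <<'E'
import numpy as np, cv2
from scipy.spatial.transform import Rotation as R
from workcell import manip
def pose():
    s=manip.observe(); T=np.eye(4); T[:3,:3]=R.from_rotvec(s["tool_rot"]).as_matrix(); T[:3,3]=s["ee_pos"]; return s,T
def grab(n,f=None):
    s,T=pose(); im=manip.grab_frame(n)
    if f: cv2.imwrite("pics/"+f,cv2.cvtColor(im,cv2.COLOR_RGB2BGR))
    m=manip.camera_model(n)
    W=np.array(m["world_from_camera"]) if "world_from_camera" in m else T@np.array(m["T_tool_cam"])
    return im,m,W
def K(m): return np.array([[m["fx"],0,m["cx"]],[0,m["fy"],m["cy"]],[0,0,1]])
def pix2z(p,z,m,W):
    p=np.atleast_2d(p).astype(float); d=np.c_[(p[:,0]-m["cx"])/m["fx"],(p[:,1]-m["cy"])/m["fy"],np.ones(len(p))]@W[:3,:3].T
    o=W[:3,3]; z=np.broadcast_to(z,len(p)); return o+d*((z-o[2])/d[:,2])[:,None]
def proj(P,m,W):
    P=np.atleast_2d(P); c=(P-W[:3,3])@W[:3,:3]; return np.c_[c[:,0]/c[:,2]*m["fx"]+m["cx"],c[:,1]/c[:,2]*m["fy"]+m["cy"]]
E
python3 - <<'E'
from h import *
ims=[grab(n,n+"0.png") for n in ("scene","side","wrist")]
print(pose()[0]); 
for i,m,W in ims: print({k:np.round(np.array(v),3).tolist() for k,v in m.items()})
a=np.hstack([cv2.resize(ims[0][0],(800,600))])
cv2.imwrite("pics/s1.png",a[:,:,::-1]); cv2.imwrite("pics/s2.png",cv2.resize(ims[1][0],(800,600))[:,:,::-1])
E
```

```text
{'time_s': 0.15, 'joint_pos': array([-1.23981414e+00,  1.16353166e-01,  1.44209323e+00,  3.67887809e-06,
        1.58402838e+00, -3.78086066e-02]), 'qd': array([-0.00163611, -0.00094971, -0.00210437, -0.00064861,  0.00022757,
        0.00013483]), 'joint_efforts': array([ 3.88700691e-04, -7.21761632e+01, -6.22948837e+01,  7.77955097e-02,
        2.24803202e-02, -3.97864926e-05]), 'ee_pos': array([ 243.31727539, -629.62478781,  404.20150524]), 'tool_rot': array([-3.08747572e+00, -5.75857936e-01,  1.96617961e-04]), 'ft_force': array([-0.23907566, -0.14162047,  0.14611334]), 'moment': array([ 0.02782566,  0.00377656, -0.00742482]), 'finger_force': 0.0, 'finger_gap': 0.9982120996570611}
{'fx': 405.19, 'fy': 405.19, 'cx': 276.366, 'cy': 208.727, 'world_from_camera': [[-0.884, 0.348, -0.313, 822.203], [0.468, 0.662, -0.585, 634.395], [0.003, -0.663, -0.748, 848.995], [0.0, 0.0, 0.0, 1.0]]}
{'fx': 380.857, 'fy': 380.857, 'cx': 275.843, 'cy': 202.895, 'world_from_camera': [[-0.984, -0.111, 0.14, 326.076], [-0.179, 0.57, -0.802, 1013.553], [0.009, -0.814, -0.581, 780.025], [0.0, 0.0, 0.0, 1.0]]}
{'fx': 360.168, 'fy': 360.168, 'cx': 279.362, 'cy': 209.381, 'T_tool_cam': [[0.0, -0.958, -0.285, 79.375], [1.0, -0.0, 0.001, -0.455], [-0.001, -0.285, 0.958, 19.621], [0.0, 0.0, 0.0, 1.0]]}
```

View pics/s1.png

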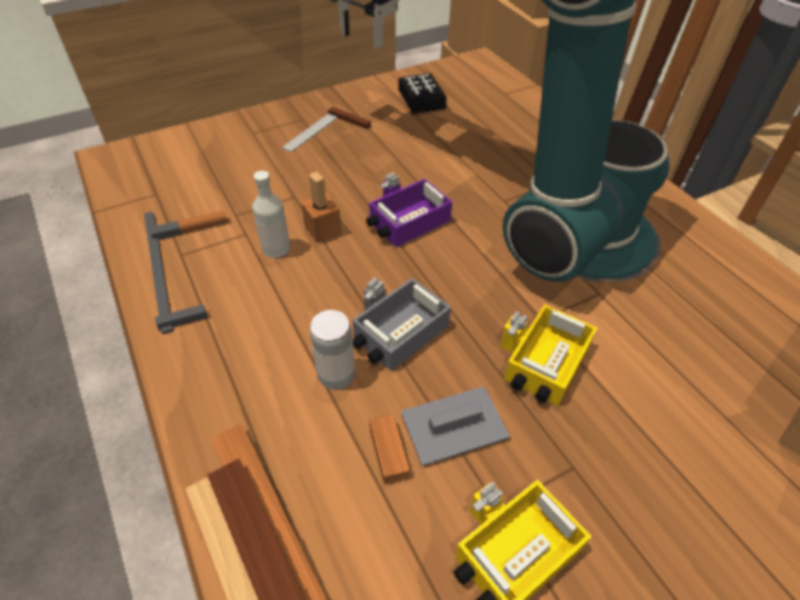

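View pics/s2.png

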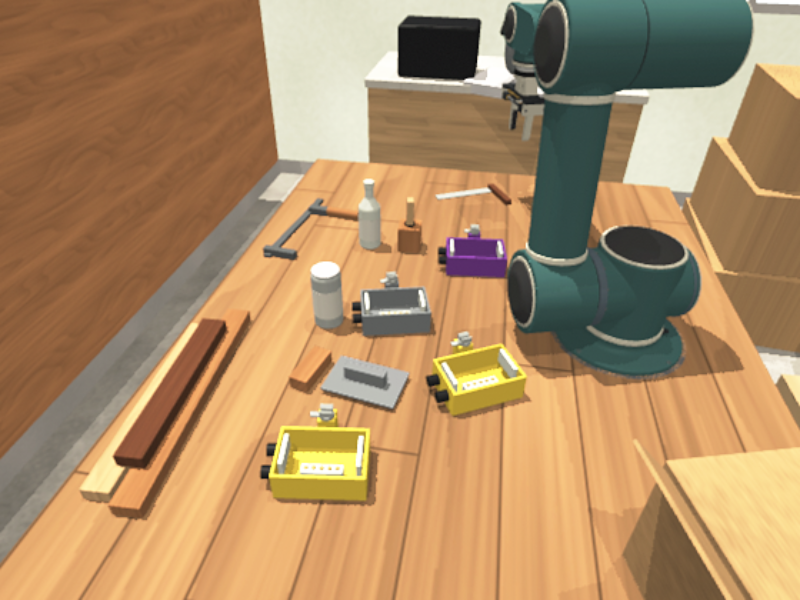

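The scene view (800×600 pixels) shows the grey box rim at about (356,320), (412,283), (450,315), (391,352). The lid plate corners are at (403,409), (487,390), (509,436), (420,462), the driver handle top is at (317,176), the tin is at (333,345) and the bottle at (270,220). The side view agrees with this. I'll turn these into rough positions.

```bash
python3 - <<'E'
from h import *
for n,d in {"scene":dict(rim=([(356,320),(412,283),(450,315),(391,352)],55),lid=([(403,409),(487,390),(509,436),(420,462)],15),bar=([(431,418),(482,403)],45),drv=([(317,176)],145),stand=([(303,205),(337,212),(320,212)],70),catch=([(374,285)],80),tin=([(331,325)],140),off=([(371,418),(392,416),(409,473),(385,478)],30)),
 "side":dict(rim=([(362,291),(428,290),(431,317),(364,318)],55),lid=([(342,357),(409,372),(402,406),(323,390)],15),bar=([(344,362),(388,377)],45),drv=([(410,200)],145),stand=([(410,224)],70),catch=([(391,277)],80),tin=([(326,270)],140))}.items():
    m=manip.camera_model(n);W=np.array(m["world_from_camera"])
    for k,(p,z) in d.items():
        P=pix2z(np.array(p)*.7,z,m,W)[:,:2]; print(n,k,P.round().tolist(),P.mean(0).round())
E
```

```text
scene rim [[576.0, 27.0], [444.0, -5.0], [422.0, 95.0], [553.0, 118.0]] [499.  59.]
scene lid [[576.0, 204.0], [433.0, 238.0], [450.0, 326.0], [597.0, 298.0]] [514. 266.]
scene bar [[554.0, 254.0], [468.0, 269.0]] [511. 261.]
scene drv [[513.0, -277.0]] [ 513. -277.]
scene stand [[545.0, -295.0], [491.0, -241.0], [522.0, -258.0]] [ 520. -265.]
scene catch [[519.0, -13.0]] [519. -13.]
scene tin [[641.0, 83.0]] [641.  83.]
scene off [[634.0, 202.0], [602.0, 215.0], [624.0, 312.0], [660.0, 302.0]] [630. 258.]
side rim [[572.0, 31.0], [425.0, -2.0], [406.0, 96.0], [546.0, 127.0]] [487.  63.]
side lid [[574.0, 213.0], [431.0, 230.0], [430.0, 321.0], [586.0, 310.0]] [505. 268.]
side bar [[556.0, 257.0], [464.0, 282.0]] [510. 269.]
side drv [[511.0, -269.0]] [ 511. -269.]
side stand [[510.0, -277.0]] [ 510. -277.]
side catch [[511.0, -1.0]] [511.  -1.]
side tin [[636.0, 86.0]] [636.  86.]
```

Call:
play_rows(
  series=[47,-29,0,0,0,0,47,-29,0,0,0,0,47,-29,0,0,0,0,47,-29,0,0,0,0,47,-29,0,0,0,0,47,-29,0,0,0,0,47,-29,0,0,0,0,47,-29,0,0,0,0,0,0,0,0,0,0,0,0,0,0,0,0],
)

```text
time_s: 1.4
ee_pos: [510.3, -277.8, 404.6]
tool_rot: [-3.088, -0.577, 0.001]
ft_force: [0.2, 0.6, -0.5]
finger_gap: 0.996
finger_force: 0.0
```

```bash
python3 - <<'E'
from h import *
im,m,W=grab("wrist"); print(pose()[0]["ee_pos"],pose()[0]["tool_rot"]); np.save("W1.npy",W)
cv2.imwrite("pics/w1.png",cv2.resize(im,(800,600),interpolation=cv2.INTER_CUBIC)[:,:,::-1])
E
```

```text
[ 510.02444633 -278.25220476  404.63729165] [ 3.08840963e+00  5.75284768e-01 -5.48951667e-04]
```

View pics/w1.png

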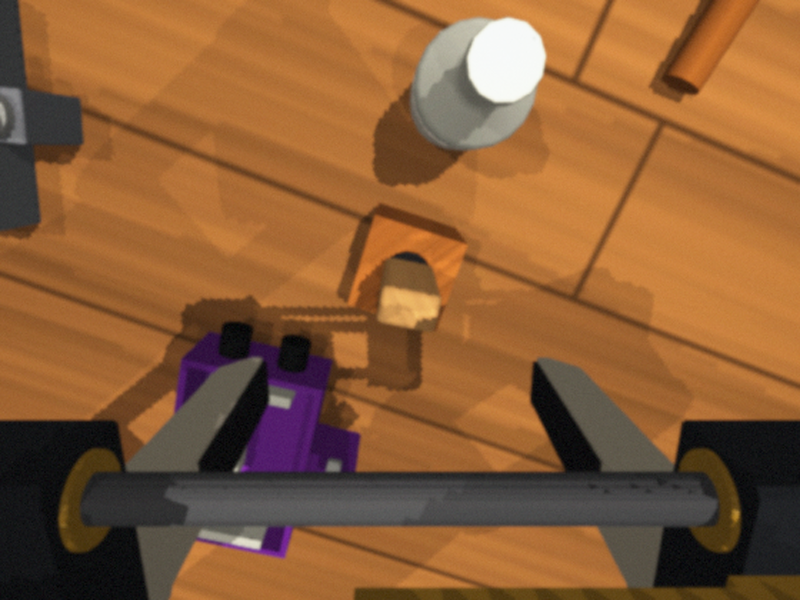

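The wrist view shows the driver's handle top at (384,284), (440,292), (434,330), (378,321). The block's top edge runs from (378,213) to (467,243), and the bottle cap is at (507,60). The handle's long side runs roughly along image x.

```bash
python3 - <<'E'
from h import *
m=manip.camera_model("wrist");W=np.load("W1.npy")
for p,z in (([(384,284),(440,292),(434,330),(378,321)],145),([(378,213),(467,243)],70),([(507,60)],190)):
    P=pix2z(np.array(p)*.7,z,m,W)[:,:2]; print(P.round(1).tolist(),P.mean(0).round(1)); d=np.diff(P,axis=0); print([(np.hypot(*v).round(1),np.arctan2(v[1],v[0]).round(3)) for v in d])
E
```

```text
[[522.1, -265.2], [528.1, -291.9], [509.0, -296.6], [503.4, -269.1]] [ 515.6 -280.7]
[(np.float64(27.4), np.float64(-1.349)), (np.float64(19.7), np.float64(-2.901)), (np.float64(28.1), np.float64(1.771))]
[[543.1, -251.2], [545.7, -309.0]] [ 544.4 -280.1]
[(np.float64(57.9), np.float64(-1.526))]
[[624.4, -273.5]] [ 624.4 -273.5]
[]
```

Call:
play_rows(
  series=[30,-38,0,0,0,0.06,30,-38,0,0,0,0.06,30,-38,0,0,0,0.06,30,-38,0,0,0,0,30,-38,0,0,0,0,0,-50,0,0,0,0,0,-50,0,0,0,0,-14,-50,0,0,0,0,0,0,0,0,0,0,0,0,0,0,0,0],
)

```text
time_s: 2.7
ee_pos: [564.4, 87.7, 404.9]
tool_rot: [3.127, 0.295, 0.0]
ft_force: [-0.5, 0.3, 0.4]
finger_gap: 1.002
finger_force: 0.0
```

```bash
python3 - <<'E'
from h import *
im,m,W=grab("wrist"); print(pose()[0]["ee_pos"],pose()[0]["tool_rot"]); np.save("W2.npy",W)
cv2.imwrite("pics/w2.png",cv2.resize(im,(800,600),interpolation=cv2.INTER_CUBIC)[:,:,::-1])
E
```

```text
[564.53242957  87.42555678 404.7562365 ] [3.12755887e+00 2.93830292e-01 1.56238628e-04]
```

View pics/w2.png

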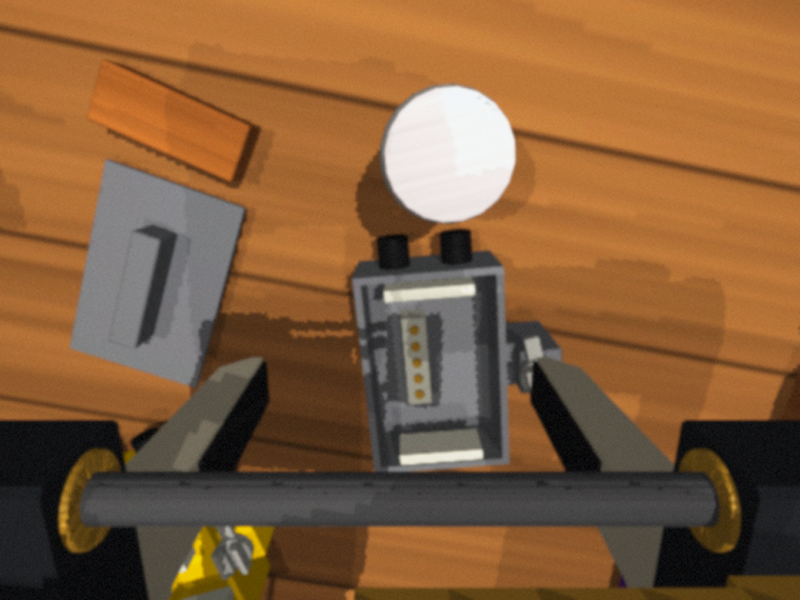

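The wrist view shows the box rim corners at (353,277), (503,266), (508,463), (375,468) and the catch head at about (533,355). The lid plate corners are at (106,161), (244,208), (193,387), (72,347), the offcut is at (172,120) and the tin at (450,152).

```bash
python3 - <<'E'
from h import *
from scipy.optimize import least_squares
m=manip.camera_model("wrist");W=np.load("W2.npy")
def fit(px,z):
    P=pix2z(np.array(px)*.7,z,m,W)[:,:2]
    q=np.array([(75,50),(75,-50),(-75,-50),(-75,50)])
    f=lambda v:(q@np.array([[np.cos(v[2]),np.sin(v[2])],[-np.sin(v[2]),np.cos(v[2])]])+v[:2]-P).ravel()
    r=least_squares(f,[*P.mean(0),0]); print(P.round(1).tolist(),r.x.round(3),r.fun.round(1))
fit([(353,277),(503,266),(508,463),(375,468)],55)
fit([(106,161),(244,208),(193,387),(72,347)],15)
print(pix2z(np.array([(533,355)])*.7,80,m,W).round(1), pix2z(np.array([(450,152)])*.7,140,m,W).round(1))
E
```

```text
[[555.2, 116.9], [581.0, 21.3], [436.7, -18.6], [414.2, 77.3]] [4.96782e+02 4.92190e+01 2.64000e-01] [ 0.9  0.1  1.3 -0.8  0.7  0.  -2.9  0.6]
[[594.6, 300.6], [580.2, 203.2], [432.7, 228.4], [449.4, 322.6]] [ 5.14241e+02  2.63685e+02 -1.60000e-01] [ 1.6  0.5  0.1 -0.8 -0.5 -2.1 -1.2  2.4]
[[532.6  -5.6  80. ]] [[644.2  79.2 140. ]]
```

Call:
play_rows(
  series=[0,0,0,0,0,0.174,0,0,0,0,0,0.174,-20,-42,0,0,0,0,-20,-42,0,0,0,0,-20,-41,40,0,0,0,-18,-41,40,0,0,0,0,0,50,0,0,0,0,0,40,0,0,0,0,0,20,0,0,0,0,0,9,0,0,0,0,0,0,0,0,0],
  fingers=60,
)

```text
time_s: 4.12
ee_pos: [514.0, 264.7, 206.4]
tool_rot: [-3.131, 0.251, -0.001]
ft_force: [-0.1, -0.5, 0.2]
finger_gap: 0.646
finger_force: 0.0
```

Call:
play_rows(
  series=[0,0,0,0,0,0,0,0,0,0,0,0,0,0,0,0,0,0,0,0,0,0,0,0,0,0,0,0,0,0],
  fingers=0,
)

```text
time_s: 4.75
ee_pos: [513.5, 265.0, 205.9]
tool_rot: [-3.132, 0.25, -0.0]
ft_force: [-0.7, -0.2, 2.3]
finger_gap: 0.21
finger_force: 30.0
```

Call:
play_rows(
  series=[0,0,-20,0,0,0,0,0,-40,0,0,-0.141,0,0,-50,0,0,-0.141,0,0,-10,0,0,-0.142,-20,40,0,0,0,0,-20,45,0,0,0,0,-20,45,0,0,0,0,-12,45,0,0,0,0,0,29,0,0,0,0,0,0,0,0,0,0,0,0,0,0,0,0,0,0,0,0,0,0],
)

```text
time_s: 6.25
ee_pos: [497.3, 50.0, 326.0]
tool_rot: [-3.114, -0.416, -0.0]
ft_force: [0.1, -0.8, -2.4]
finger_gap: 0.214
finger_force: 30.0
```

```bash
python3 - <<'E'
from h import *
im,m,W=grab("wrist"); print(pose()[0]["ee_pos"],pose()[0]["tool_rot"],pose()[0]["finger_gap"]); np.save("W3.npy",W)
cv2.imwrite("pics/w3.png",cv2.resize(im,(800,600),interpolation=cv2.INTER_CUBIC)[:,:,::-1])
E
```

```text
[497.29178837  50.03418832 325.94707855] [-3.11375086e+00 -4.16533393e-01 -1.03570955e-04] 0.21248845666022204
```

View pics/w3.png

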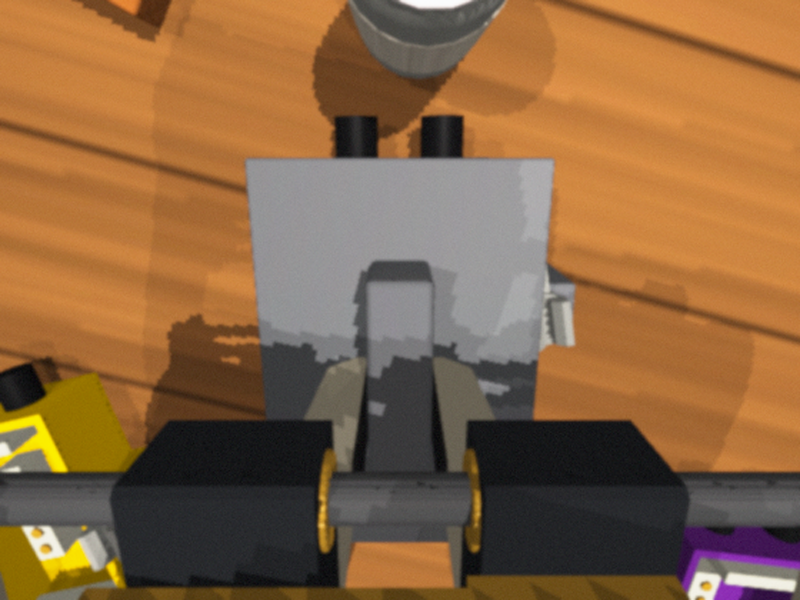

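The view shows the lid held straight. Its +x edge is at row 159, columns 247 to 554, and the glands below it are centred on column 400 with their tips at row 116. I'll check the lid's offset in the tool frame.

```bash
python3 - <<'E'
from h import *
m=manip.camera_model("wrist");W=np.load("W3.npy"); b=np.array([496.8,49.2]); a=.264
Rb=np.array([[np.cos(a),-np.sin(a)],[np.sin(a),np.cos(a)]])
L=pix2z(np.array([(247,159),(554,159)])*.7,135,m,W)[:,:2]; t=np.array([497.3,50.0])
print("lid corners rel tcp in box axes",((L-t)@Rb).round(1))
for z in (20,27,35): print(z,((pix2z(np.array([(357,116),(442,116)])*.7,z,m,W)[:,:2]-b)@Rb).round(1))
print("slot",((pix2z(np.array([(560,316)])*.7,80,m,W)[:,:2]-b)@Rb).round(1))
E
```

```text
lid corners rel tcp in box axes [[ 75.3  49.4]
 [ 75.5 -49.4]]
20 [[ 95.2  23.2]
 [ 95.3 -21.5]]
27 [[ 94.8  22.6]
 [ 94.9 -20.9]]
35 [[ 94.4  22. ]
 [ 94.5 -20.3]]
slot [[  4.7 -73.7]]
```

Call:
play_rows(
  series=[-1,0,30,0,0,0,0,0,25,0,0,0,0,0,6,0,0,0,0,0,3,0,0,0,0,0,3,0,0,0,0,0,2,0,0,0,0,0,0,0,0,0],
)

```text
time_s: 7.18
ee_pos: [496.5, 49.0, 256.9]
tool_rot: [3.114, 0.415, 0.0]
ft_force: [0.6, -0.6, -2.0]
finger_gap: 0.215
finger_force: 30.0
```

Call:
play_rows(
  series=[0,0,1,0,0,0,0,0,1,0,0,0,0,0,1,0,0,0,0,0,1,0,0,0,0,0,1,0,0,0,0,0,0,0,0,0],
)

```text
time_s: 7.92
ee_pos: [496.6, 49.0, 253.0]
tool_rot: [3.114, 0.415, 0.001]
ft_force: [-6.0, -0.2, 12.1]
finger_gap: 0.206
finger_force: 30.0
```

Call:
play_rows(
  series=[0,0,1,0,0,0,0,0,1,0,0,0,0,0,1,0,0,0,0,0,1,0,0,0,0,0,0,0,0,0],
)

```text
time_s: 8.55
ee_pos: [496.6, 49.0, 250.8]
tool_rot: [3.114, 0.415, 0.001]
ft_force: [-20.0, -1.4, 33.9]
finger_gap: 0.214
finger_force: 30.0
```

Call:
play_rows(
  series=[0,0,0,0,0,0,0,0,0,0,0,0,0,0,-5,0,0,0,0,0,-20,0,0,0,0,0,-20,0,0,0],
  fingers=60,
)

```text
time_s: 9.18
ee_pos: [496.5, 49.0, 294.7]
tool_rot: [3.114, 0.415, 0.001]
ft_force: [0.6, 0.7, 0.6]
finger_gap: 0.639
finger_force: 0.0
```

Call:
play_rows(
  series=[30,0,0,0,0,0,32,0,0,0,0,0,0,0,0,0,0,0,0,0,20,0,0,0,0,0,17,0,0,0,0,0,4,0,0,0,0,0,2,0,0,0,0,0,2,0,0,0,0,0,0,0,0,0],
  fingers=0,
)

```text
time_s: 10.3
ee_pos: [556.3, 65.2, 248.0]
tool_rot: [3.114, 0.415, 0.001]
ft_force: [0.6, -0.5, 0.1]
finger_gap: 0.006
finger_force: 0.0
```

Call:
play_rows(
  series=[0,0,1,0,0,0,0,0,1,0,0,0,0,0,1,0,0,0,0,0,1,0,0,0,0,0,0,0,0,0],
)

```text
time_s: 10.92
ee_pos: [556.4, 65.3, 246.3]
tool_rot: [3.114, 0.415, 0.001]
ft_force: [-14.7, -0.5, 27.9]
finger_gap: 0.003
finger_force: 13.5
```

Call:
play_rows(
  series=[0,0,-20,0,0,0,0,0,-26,0,0,0,-42,0,0,0,0,0,-42,0,0,0,0,0,-40,0,0,0,0,0,0,0,20,0,0,0,0,0,20,0,0,0,0,0,3,0,0,0,0,0,1,0,0,0,0,0,1,0,0,0,0,0,1,0,0,0,0,0,0,0,0,0],
)

```text
time_s: 12.42
ee_pos: [437.2, 32.9, 246.2]
tool_rot: [3.114, 0.415, -0.002]
ft_force: [-23.3, -0.5, 38.7]
finger_gap: 0.003
finger_force: 19.2
```

Call:
play_rows(
  series=[0,0,-40,0,0,0,0,0,-50,0,0,0,20,35,0,0,0,0,20,35,0,0,0,0,0,0,0,0,0,0,0,0,0,0,0,0],
  fingers=60,
)

```text
time_s: 13.18
ee_pos: [493.8, -24.1, 333.2]
tool_rot: [-3.114, -0.414, 0.002]
ft_force: [0.1, 0.4, 0.1]
finger_gap: 0.598
finger_force: 0.0
```

```bash
python3 - <<'E'
from h import *
im,m,W=grab("wrist"); print(pose()[0]["ee_pos"],pose()[0]["tool_rot"]); np.save("W4.npy",W); np.save("im4.npy",im)
p=proj([515,-18,80],m,W)[0]; print(p)
x,y=[int(np.clip(v-s/2,0,M-s)) for v,s,M in zip(p,(240,180),(560,420))]; print(x,y)
c=cv2.resize(im[y:y+180,x:x+240],(800,600),interpolation=cv2.INTER_CUBIC); cv2.imwrite("pics/w4.png",c[:,:,::-1])
E
```

```text
[493.54607091 -23.89445015 333.42375198] [-3.11375969e+00 -4.15064432e-01  1.00805294e-03]
[279.35344136 191.47796299]
159 101
```

View pics/w4.png

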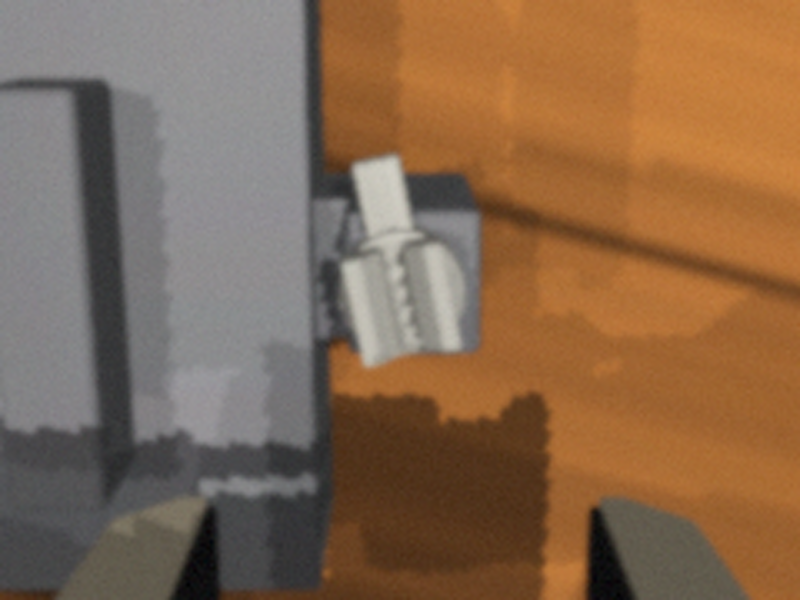

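The crop shows the lid seated and the catch with its wing pointing up and slightly left. The head's corners are at (342,262), (370,365), (463,350), (432,240), the slot centre is about (402,303), and the wing edges run (353,168)→(368,235) and (400,155)→(412,225).

```bash
python3 - <<'E'
from h import *
m=manip.camera_model("wrist");W=np.load("W4.npy"); o=np.array([159,101])
f=lambda p,z: pix2z(np.array(p)*.3+o,z,m,W)[:,:2]
def yaw(P): d=P[0]-P[1]; return np.hypot(*d).round(1),np.arctan2(d[1],d[0]).round(3)
H=f([(342,262),(370,365),(463,350),(432,240)],80); print(H.round(1).tolist(),H.mean(0)); print(yaw(H[[0,1]]),yaw(H[[3,2]]))
for p in ([(353,168),(368,235)],[(400,155),(412,225)]): print(yaw(f(p,66)))
L=f([(305,0),(318,585)],60); print("lid -y edge",L.round(1),yaw(L))
b=np.array([496.5,49.3]);print("pred axis",b+70*np.array([np.sin(.264),-np.cos(.264)]))
print("boss",f([(480,210),(480,350)],61))
E
```

```text
[[519.7, -4.6], [500.6, -15.4], [508.5, -32.7], [528.6, -20.6]] [514.36435022 -18.30958317]
(np.float64(22.0), np.float64(0.512)) (np.float64(23.5), np.float64(0.543))
(np.float64(14.2), np.float64(0.475))
(np.float64(14.7), np.float64(0.435))
lid -y edge [[565.7  15.9]
 [439.6 -18.3]] (np.float64(130.7), np.float64(0.265))
pred axis [514.76608314 -18.27477493]
boss [[534.09960313 -30.10933221]
 [504.50018583 -38.72925617]]
```

Call:
play_rows(
  series=[0,0,-15,0,0,0.054,-5,42,-15,0,0,0,-5,43,0,0,0,0,-5,43,0,0,0,0,-5,43,0,0,0,0,-6,43,0,0,0,0,-6,42,0,0,0,0,0,0,0,0,0,0,0,0,0,0,0,0],
  fingers=80,
)

```text
time_s: 14.35
ee_pos: [515.8, -280.5, 363.8]
tool_rot: [-3.124, -0.331, -0.0]
ft_force: [0.2, -0.5, -0.9]
finger_gap: 0.863
finger_force: 0.0
```

```bash
python3 - <<'E'
from h import *
im,m,W=grab("wrist"); print(pose()[0]["ee_pos"],pose()[0]["tool_rot"]); np.save("W5.npy",W)
p=proj([515,-281,145],m,W)[0]
x,y=[int(np.clip(v-s/2,0,M-s)) for v,s,M in zip(p,(240,180),(560,420))]; print(x,y)
c=cv2.resize(im[y:y+180,x:x+240],(800,600),interpolation=cv2.INTER_CUBIC); cv2.imwrite("pics/w5.png",c[:,:,::-1])
E
```

```text
[ 515.84844188 -280.23427535  363.89098213] [-3.12392850e+00 -3.31955763e-01 -3.30646566e-04]
160 153
```

View pics/w5.png

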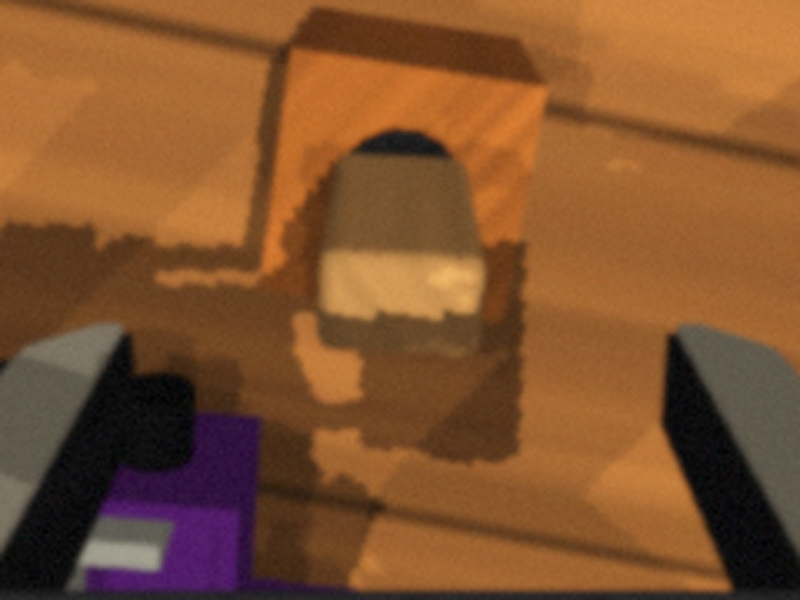

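The crop shows the handle top at (321,250), (486,260), (480,355), (318,348), nearly square to the tool. The block's top edge runs from (290,47) to (546,87), and the driver sits between the open fingers.

```bash
python3 - <<'E'
from h import *
m=manip.camera_model("wrist");W=np.load("W5.npy"); o=np.array([160,153])
f=lambda p,z: pix2z(np.array(p)*.3+o,z,m,W)[:,:2]
H=f([(321,250),(486,260),(480,355),(318,348)],145); print(H.round(1).tolist(),H.mean(0))
d=H[0]+H[3]-H[1]-H[2]; print(np.arctan2(d[1],d[0]))
S=f([(290,47),(546,87)],70); d=S[0]-S[1]; u=d/np.hypot(*d); print(S, np.hypot(*d), S.mean(0)-30*np.array([u[1],-u[0]]))
E
```

```text
[[521.5, -265.2], [525.7, -294.0], [507.8, -297.1], [503.0, -268.2]] [ 514.50120919 -281.11514644]
1.7261571646316156
[[ 541.54850678 -249.34776091]
 [ 544.79983682 -309.25877095]] 59.99916892380023 [ 513.21825185 -280.92895347]
```

Call:
play_rows(
  series=[-1.6,0.5,30,0,0,0.055,0,0,30,0,0,0,0,0,15,0,0,0,0,0,8,0,0,0,0,0,0,0,0,0],
)

```text
time_s: 15.02
ee_pos: [514.5, -281.9, 281.1]
tool_rot: [3.132, 0.245, 0.0]
ft_force: [-0.2, 0.5, 1.0]
finger_gap: 0.863
finger_force: 0.0
```

Call:
play_rows(
  series=[0,0,0,0,0,0,0,0,0,0,0,0,0,0,0,0,0,0,0,0,0,0,0,0,0,0,0,0,0,0,0,0,0,0,0,0],
  fingers=0,
)

```text
time_s: 15.78
ee_pos: [514.4, -282.1, 280.8]
tool_rot: [-3.132, -0.244, -0.0]
ft_force: [-0.2, 0.5, 0.5]
finger_gap: 0.321
finger_force: 30.0
```

Call:
play_rows(
  series=[0,0,-20,0,0,0,0,0,-40,0,0,0,0,0,-40,0,0,0,7,-43,0,0,0,0,7,-44,0,0,0,0,7,-44,0,0,0,0,7,-44,0,0,0,0,7,-44,0,0,0,0,6,-42,0,0,0,0,0,0,0,0,0,0.177,0,0,0,0,0,0.177,0,0,0,0,0,0.177,0,0,0,0,0,0.177,0,0,0,0,0,0.177,0,0,0,0,0,0.177,0,0,0,0,0,0.174,0,0,0,0,0,0,0,0,0,0,0,0],
)

```text
time_s: 18.02
ee_pos: [514.3, -17.9, 381.4]
tool_rot: [-2.697, 1.61, -0.001]
ft_force: [0.3, 0.2, -1.2]
finger_gap: 0.325
finger_force: 30.0
```

```bash
python3 - <<'E'
from h import *
s,T=pose(); print(s["ee_pos"],np.arctan2(T[1,0],T[0,0]),s["joint_pos"].round(2),(T[:3,:3].T@(np.array([514.5,-18.3,0])-T[:3,3]))[:2])
P=[]
for n in ("scene","side"):
    im,m,W=grab(n); p=proj([514.5,-18.3,110],m,W)[0]
    x,y=int(p[0])-50,int(p[1])-75; print(n,x,y)
    P.append(cv2.resize(im[y:y+150,x:x+100],(400,600),interpolation=cv2.INTER_CUBIC))
cv2.imwrite("pics/w6.png",np.hstack(P)[:,:,::-1])
E
```

```text
[514.29494563 -17.94917304 381.40701667] -1.0761333057838307 [-0.08 -0.23  1.81  0.    1.56  2.56] [0.28721913 0.17604194]
scene 212 114
side 223 108
```

View pics/w6.png

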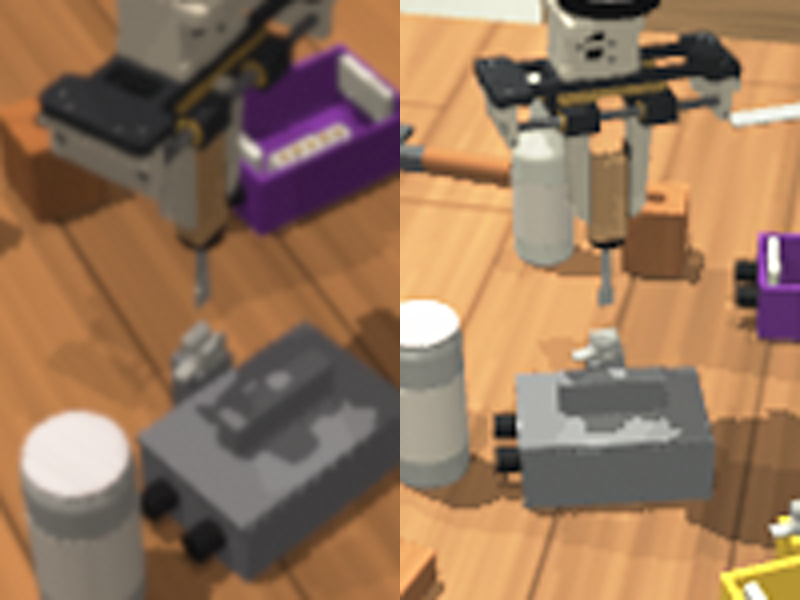

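The lid is seated. The driver hangs upright, blade directly above the catch head in both views (tip at (203,300) in scene, (605,302) in side).

Call:
play_rows(
  series=[0,0,18,0,0,0,0,0,8,0,0,0,0,0,3,0,0,0,0,0,2,0,0,0,0,0,2,0,0,0,0,0,2,0,0,0,0,0,2,0,0,0,0,0,0,0,0,0],
)

```text
time_s: 19.12
ee_pos: [514.3, -18.0, 343.6]
tool_rot: [2.694, -1.615, -0.0]
ft_force: [-0.0, 0.9, -1.1]
finger_gap: 0.322
finger_force: 30.0
```

Call:
play_rows(
  series=[0,0,1,0,0,-0.1,0,0,0,0,0,-0.1,0,0,0,0,0,-0.1,0,0,0,0,0,-0.1,0,0,0,0,0,-0.1,0,0,0,0,0,-0.1,0,0,0,0,0,-0.1,0,0,0,0,0,-0.1],
)

```text
time_s: 20.12
ee_pos: [514.4, -18.0, 342.8]
tool_rot: [3.111, -0.434, 0.0]
ft_force: [0.2, -0.3, -2.7]
finger_gap: 0.321
finger_force: 30.0
```

Call:
play_rows(
  series=[0,0,0,0,0,-0.1,0,0,0,0,0,-0.1,0,0,0,0,0,-0.1,0,0,0,0,0,-0.1,0,0,0,0,0,-0.1,0,0,0,0,0,-0.1,0,0,0,0,0,-0.07,0,0,0,0,0,0],
)

```text
time_s: 21.12
ee_pos: [514.4, -18.1, 342.8]
tool_rot: [3.082, 0.608, 0.0]
ft_force: [0.2, -1.5, -2.1]
finger_gap: 0.321
finger_force: 30.0
```

```bash
python3 - <<'E'
from h import *
s,T=pose(); print(s["ee_pos"],np.arctan2(T[1,0],T[0,0]),s["moment"],s["ft_force"])
P=[]
for n in ("scene","side"):
    im,m,W=grab(n); p=proj([514.5,-18.3,80],m,W)[0]
    x,y=int(p[0])-30,int(p[1])-45
    P.append(cv2.resize(im[y:y+90,x:x+60],(400,600),interpolation=cv2.INTER_CUBIC))
cv2.imwrite("pics/w7.png",np.hstack(P)[:,:,::-1])
E
```

```text
[514.3914958  -18.05255761 342.75471416] 0.3892730486070236 [-0.41165438 -0.26990597 -0.01348008] [ 0.15926769 -1.51914525 -2.05142163]
```

View pics/w7.png

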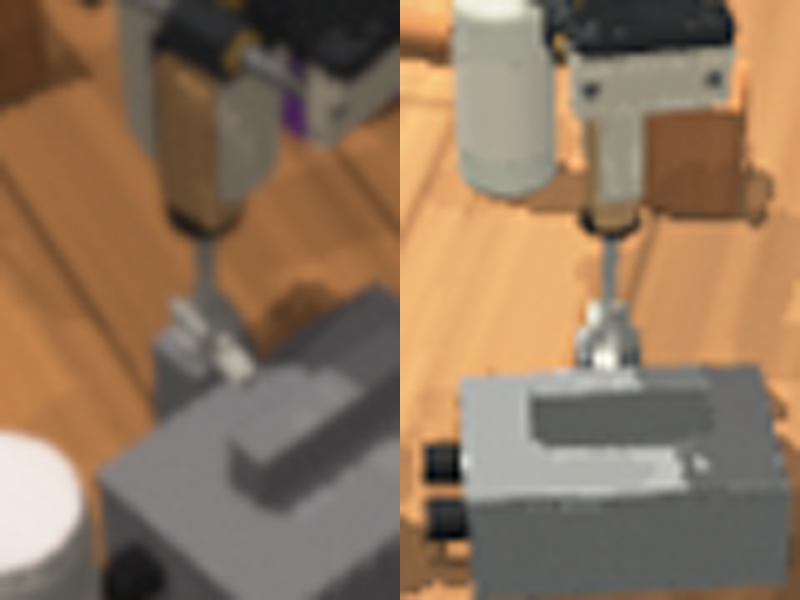

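Call:
play_rows(
  series=[0,0,0,0,0,-0.05,0,0,0,0,0,0,0,0,-10,0,0,0,0,0,-28,0,0,0,0,0,-4,0,0,0.14,0,0,0,0,0,0.14,-7,43,0,0,0,0,-7,44,0,0,0,0,-7,44,0,0,0,0,-7,44,0,0,0,0,-7,43,0,0,0,0,-7,42,0,0,0,0,0,0,0,0,0,0,0,0,0,0,0,0],
)

```text
time_s: 22.98
ee_pos: [514.3, -281.0, 385.2]
tool_rot: [-3.131, -0.249, -0.0]
ft_force: [0.7, 0.5, -0.1]
finger_gap: 0.325
finger_force: 30.0
```

```bash
python3 - <<'E'
from h import *
s,T=pose(); print(s["ee_pos"],np.arctan2(T[1,0],T[0,0]),s["finger_gap"],(T[:3,:3].T@(np.array([514,-281.3,0])-T[:3,3]))[:2])
P=[]
for n,c in (("wrist",None),("side",[514,-281,80]),("scene",[514.5,-18.3,70])):
    im,m,W=grab(n); p=proj(c,m,W)[0] if c else (280,150)
    x,y=int(p[0])-40,int(p[1])-90 
    y=max(y,0)
    P.append(cv2.resize(im[y:y+180,x:x+80],(266,600),interpolation=cv2.INTER_CUBIC) if c else cv2.resize(im[:,200:386],(266,600)))
cv2.imwrite("pics/w8.png",np.hstack(P)[:,:,::-1])
E
```

```text
[ 514.26766924 -281.03245661  385.18822632] 0.15892741898731172 0.32472117544375595 [-0.39941204  0.34951163]
```

View pics/w8.png

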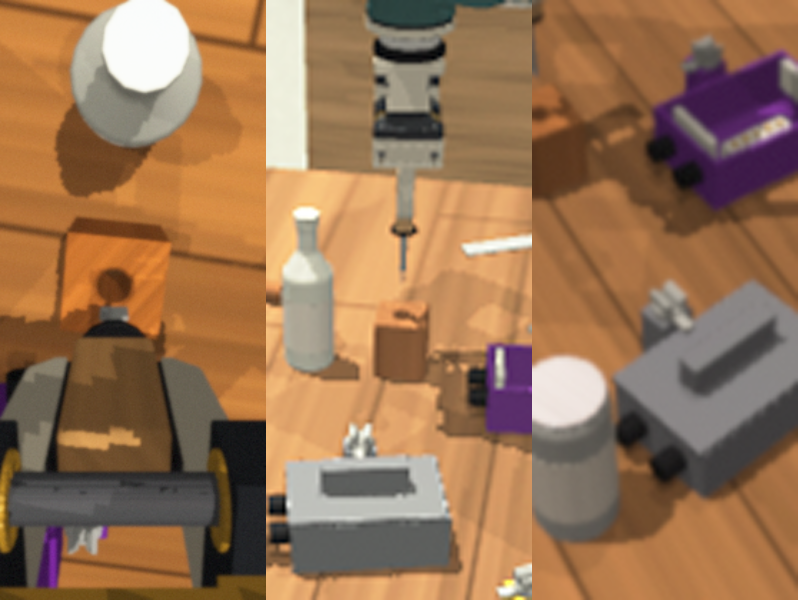

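The wing lies over the lid edge, which is flush. In the wrist view the hole is centred at (113,285), and the blade is just in front of it. I'll check the hole's position, and recheck the driver's blade while I'm at it.

```bash
python3 - <<'E'
from h import *
m=manip.camera_model("wrist"); s,T=pose(); W=T@np.array(m["T_tool_cam"])
f=lambda x,y,z: pix2z([(200+x*186/266,y*.7)],z,m,W)[0].round(1)
print("hole",f(113,285,70),"blade tip",f(115,308,s["ee_pos"][2]-271))
print("proj tip expected",proj(T[:3,3]-[0,0,271],m,W))
E
```

```text
hole [ 514.7 -280.    70. ] blade tip [ 514.4 -281.   114.1]
proj tip expected [[279.55267665 215.49770499]]
```

Call:
play_rows(
  series=[0,-0.3,25,0,0,0,0,0,15,0,0,0,0,0,5,0,0,0,0,0,5,0,0,0,0,0,15,0,0,0,0,0,20,0,0,0,0,0,10,0,0,0,0,0,5,0,0,0,0,0,2,0,0,0,0,0,1,0,0,0,0,0,0,0,0,0],
)

```text
time_s: 24.5
ee_pos: [514.3, -281.1, 282.1]
tool_rot: [3.131, 0.251, 0.001]
ft_force: [0.7, 0.6, -2.1]
finger_gap: 0.322
finger_force: 30.0
```

Call:
play_rows(
  series=[0,0,1,0,0,0,0,0,0.5,0,0,0,0,0,0,0,0,0],
)

```text
time_s: 24.88
ee_pos: [514.3, -281.0, 280.7]
tool_rot: [3.131, 0.251, 0.001]
ft_force: [-1.2, 1.8, 3.9]
finger_gap: 0.324
finger_force: 30.0
```

Call:
play_rows(
  series=[0,0,0,0,0,0,0,0,0,0,0,0,0,0,0,0,0,0,0,0,-10,0,0,0,0,0,-40,0,0,0,0,0,-50,0,0,0,0,0,0,0,0,0,0,0,0,0,0,0],
  fingers=75,
)

```text
time_s: 25.88
ee_pos: [514.1, -281.0, 380.1]
tool_rot: [3.132, 0.251, 0.0]
ft_force: [-0.1, -0.2, -0.3]
finger_gap: 0.804
finger_force: 0.0
```

```bash
python3 - <<'E'
from h import *
P=[]
for n,c in (("side",[514,-281,90]),("scene",[514.5,-10,70]),("wrist",None)):
    im,m,W=grab(n)
    p=proj(c or [514.5,-281,110],m,W)[0]; print(n,p)
    x,y=int(p[0])-40,max(int(p[1])-90,0)
    P.append(cv2.resize(im[y:y+180,x:x+80],(266,600),interpolation=cv2.INTER_CUBIC))
print(proj([514.5,-281,145],m,W),x,y,manip.observe()["ft_force"])
cv2.imwrite("pics/w9.png",np.hstack(P)[:,:,::-1])
E
```

```text
side [286.35147995 151.56888961]
scene [264.05096632 202.11420787]
wrist [280.11616539 215.19671035]
[[280.21717544 231.88545414]] 240 125 [-0.58572784 -0.1941426  -1.0762673 ]
```

View pics/w9.png

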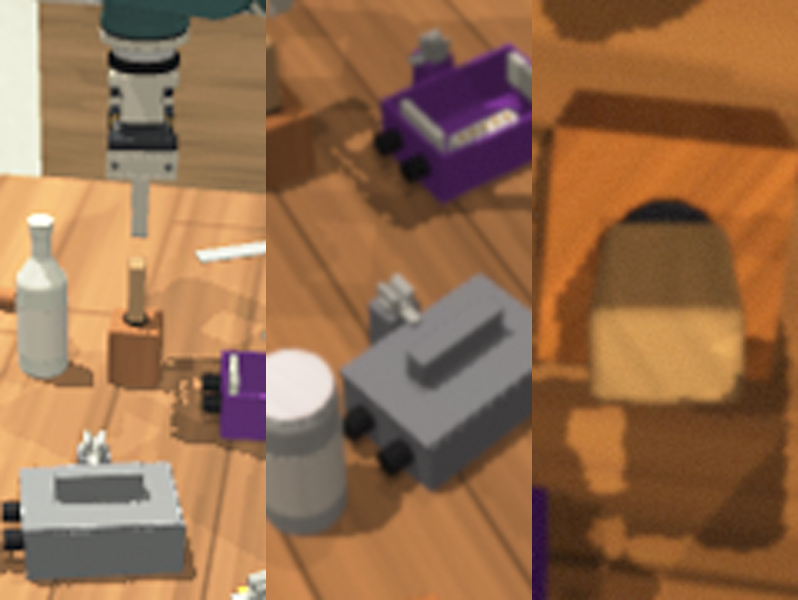

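The driver stands upright in its block, with its handle top centred at about (667,355) in the crop, where it should be. The lid is flush, the wing is over its edge and the gripper is clear, so I'm handing in.

```bash
python3 -c "
from workcell import manip
print(manip.sign_off())"
```

```text
the job is handed in; nothing more can be done
None
```

I handed the job in at about 26 s: the pictures show the lid flush, the catch wing over its edge and the screwdriver upright in its block. I steered clear of the bottle, tin and offcut. The sign-off returned no verdict.

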